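# Load a lidded pot into the V-block of the lid press

## Task

Lift the steel pot with the black-knobbed lid out of the carrier, stand it on the table in front of the lid press and let go of it. The bell of the press is in the way from above, so take the pot again low on its body and slide it, upright and without lifting it, in under the bell until it sits home against both faces of the V-block. Leave the open pot, the cup and the strip carton as they stand.

Things in the scene. Friction and masses are not known exactly. Their poses are not given: they have to be found in the camera images.
- pot: The lidded pot: plain steel cylinder 64 mm across, its lid fixed on, lid top 76 mm above the underside. 0.2 to 0.4 kg, centre of mass low, about 25 mm up. Origin: centre of its underside; z up along its axis. Starts upright in a carrier cell, about centred, where only its knob can be reached. On the table, gripped or pushed no higher than 30 mm up its body, it slides without tipping.
- pot_knob (a point): Centre of the round black knob on the pot's lid, 25 mm across and 24 mm tall (76 to 100 mm above the pot's underside), on the pot's axis; this point is 88 mm above the underside.
- press: The lid press, bolted to the table, immovable: grey column and head, steel ram and bell, and in front of the column's foot a steel V-block. Origin: the point of the table top exactly under the bell, where the pot's axis comes when the pot touches both V faces. x points from the open front into the V, z up. The table in front (x = -50 to -170 mm, y within 60 mm) is clear.
- v_root (a point): Middle of the upright corner line where the two V faces meet, 45 mm behind the press origin, 20 mm above the table. The V opens to the press's -x: two upright flat faces, 41 mm high, 45 degrees either side of x, ending at x = 15 mm, y = +-30 mm. The block lies wholly at x > 15 mm and is 65 mm wide, as wide as the pot.
- bell_rim (a point): Centre of the lower rim of the press bell (44 mm across), 170 mm above the press origin. Above it the press head, 62 mm wide, reaches from 26 mm in front of the bell's axis backwards, 240 to 305 mm above the table. So the pot can be brought in only along the table from the front, by a hand leaning back (30 to 40 degrees) away from the press.
- carrier: Steel carrier, immovable, with three square cells in a row along its y axis, centres at y = -80.5, 0 and +80.5 mm, x = 0. Cells 78 mm square inside, their floor 8 mm and their walls' rims 75 mm above the table; 83 x 244 mm outside, with a wire handle standing out 23 mm at each end. Origin: centre of its underside.
- open_pot: The open pot: steel, 64 mm across, 55 mm high, no lid, loose in another carrier cell. Origin: centre of its underside. To be left alone.
- cup: Small steel cup flared to 72 mm across, 40 mm high, loose in the remaining carrier cell. Origin: centre of its underside. To be left alone.
- strip_box: Carton of indicator strips, 60 x 88 x 30 mm, loose on the table near its front edge. Origin: centre of its underside. To be left alone.
There are look-alikes about, which are no part of the job. Leave any orange or yellow look-alike of the pot alone.

How it is judged:
On the way:
1. the pot stands upright on the table in front of the press, let go, not yet in the V-block (height (world z) of pot below 0.006 m and angle between pot's own z axis and vertical below 0.1 rad and contact force between the fingers and pot below 0.1 N and linear speed of pot below 0.02 m/s and x of pot in the frame of press below -0.025 m and horizontal distance between pot and press below 0.22 m), for 0.2 s.
At the end, for the whole second after the job is handed in: The pot stands upright (within 0.05 rad) and at rest on the table, its axis within 4 mm of the point where it touches both V faces (horizontal distance between pot and press below 0.004 m and height (world z) of pot below 0.004 m and angle between pot's own z axis and vertical below 0.05 rad and linear speed of pot below 0.01 m/s).
It fails at once if the pot is lifted off the table (12 mm) within 60 mm of its seat in the V-block (horizontal distance between pot and press below 0.06 m and height (world z) of pot above 0.012 m).
It fails at once if the pot is tipped by more than 0.5 rad (angle between pot's own z axis and vertical above 0.5 rad).
It fails at once if the open pot or the cup is moved by more than 25 mm (distance of any of open_pot, cup from where it was at the start of the episode above 0.025 m).
It fails at once if the strip carton is moved by more than 25 mm (distance of strip_box from where it was at the start of the episode above 0.025 m).
It also fails if it takes over 67 s, if anything falls off the work surface, if the arm or the gripper's body presses on something with over 40 N, if the wrist force passes 120 N, or if a joint passes its speed limit or range.

## Robot

A 6-joint arm with a two-finger parallel gripper is mounted at the origin on a cart in front of the work surface, level with it; the furniture and walls round the work are solid. World frame = base frame: x ahead of the robot, y to its left, z up, the work surface at z = 0. Lengths are in m, angles in rad, forces in N, time in s.
With the tool pointing down it reaches from about 0.325 to 0.85 m from the base axis. Payload 4.4 kg.
Tool frame: the origin (TCP) lies midway between the tips of the shut fingers; the grasp point (between the pads) lies 19 mm behind it (manip.grip_depth is the z of the grasp point in the tool frame, in m); z points along the fingers, y is the line along which they close (so a half turn about z gives the same grasp; the last joint's range is limited). The gripper opens to 94 mm and grips with 3 to 60 N. Pads are 16 mm wide; open, the fingers measure 119 mm over their backs; the gripper's body (75 mm by 177 mm) begins 78 mm behind the grasp point.
Start: joints at [0.999, 0.207, 1.542, -0, 1.393, -0.15], TCP at [0.235, 0.525, 0.205] pointing down, gripper open.
Joint ranges: [-2.73, 2.73], [-0.86, 2.22], [0.23, 2.46], [-1.11, 4.25], [0.08, 2.63], [-2.82, 2.82]. Speed limits (rad/s): [2.79, 2.79, 3.14, 3.14, 3.14, 3.14].

## Interface

Orientations are given as a unit quaternion [x, y, z, w].
In Python, from rig import manip gives the robot as it stands.
- The arm moves only by the tool step_arm, never from a script. Its argument "series" is a list of rows, each an object with "travel": the shift along the tool's x, y, z in m, a list of three; "yaw": the turn about the tool's z in rad. In form: [{"travel": [tx, ty, tz], "yaw": yaw}, ...]. A call has 1 to 8 rows; each row is the pose to reach, as a shift and turn from the pose commanded when the call began, along the tool's axes at that moment; what a row does not reach only later rows make up. A row lasts 1/8 s, in which the tool goes at most 62.5 mm and 10.7 degrees, less where a joint would pass 70% of its speed; a pose out of reach is approached as far as the arm can. A call with a gripper value outside its range is refused whole. "claw" is the finger opening in m, from 0 to 0.094, set as the call begins (left out, the last holds). The fingers move at their own pace and stop on an object; "grip_force" is the grip in N (left out, the last holds). Time passes only in rows, so rows that repeat a pose let the fingers close. It gives the time, the measured TCP pose, the force, the opening and the grip force at its end, in the units of the state.
- manip.state(): the state, without advancing time (a new reading comes with each control period).
- manip.read_camera(name): name is "scene" or "side" or "wrist"; returns the picture (480x640x3 uint8, red, green, blue); there is no depth.
- manip.camera_model(name): a dict with "K" (3x3 intrinsics, pixels), "dist_coeffs" ([k1, k2, p1, p2, k3] as OpenCV has them; the pictures are not rectified), "origin" and "attitude" of the camera in the world. Camera axes: x right, y down, z forward; pixel columns grow to the right and rows downward; lengths in m; the calibration is good to about 2 mm. A picture is of the moment at which its call begins: read the wrist's pose just before it. camera_model takes no time and is no camera call; for the wrist camera it gives the pose at the moment of the call.
- manip.finish_job(): hands the job in; it is judged then, once.
The state is a dict: "clock": time; "q": joint angles; "dq": joint speeds; "tau": joint torques, N m; "tcp_pos": TCP position; "tool_rot": TCP orientation; "contact_force": force on the tool from outside, world axes, zero at the start; "torque": the same for the moment, N m; "grip_width": finger opening in m; "finger_force": force on a finger pad.
Only numpy, scipy, OpenCV 4.12 (cv2) and the standard library are available. Lean on these libraries where they do the work, as an engineer would, in place of code of your own. Each camera call takes 0.05 s, during which the arm holds its last target. There are 200 camera calls.

## Working session

There is one attempt and no reset: what is moved stays moved. The work goes in short steps, Python scripts to look and compute and a tool call to move; the robot and the scene stay as the last step left them, time stands still between calls to the robot, and variables do not carry over. Pictures are saved under pics/ and viewed, at most 12 in all, crops included, and the job is handed in when it is done.

Besides the shell and the picture viewer there is one more tool, called after ">>>" in YAML: its name, and indented under it one key for each argument. step_arm: Moves the arm, as the interface text tells. Its arguments: {"type":"object","properties":{"series":{"type":"array","items":{"type":"object","properties":{"travel":{"type":"array","items":{"type":"number"}},"yaw":{"type":"number"}}}},"claw":{"type":"number"},"grip_force":{"type":"number"}},"required":["series"]}

```bash
ls; mkdir -p pics
python3 - <<'E'
from rig import manip
import cv2,json
print(manip.state()); print(manip.grip_depth)
for n in ("scene","side","wrist"):
    c=manip.camera_model(n); print(n,c)
    cv2.imwrite(f"pics/{n}0.png",manip.read_camera(n)[:,:,::-1])
E
```

```text
pics
{'clock': 0.0, 'q': array([ 9.98473914e-01,  2.07396880e-01,  1.54294759e+00, -2.37076123e-06,
        1.39350989e+00, -1.50489815e-01]), 'dq': array([ 0.00056327, -0.0010971 , -0.00159654, -0.00076628,  0.00021365,
       -0.00010738]), 'tau': array([ 5.72409335e-04, -3.70870793e+01, -2.81418943e+01,  6.99440134e-02,
        3.60979093e-02, -1.83750949e-04]), 'tcp_pos': array([0.23498515, 0.52390292, 0.20430698]), 'tool_rot': array([ 2.09355641e-01,  9.77838911e-01, -1.05821035e-03, -3.98765943e-04]), 'contact_force': array([0.50213959, 0.65389111, 0.26090615]), 'torque': array([-0.01790434, -0.02866308,  0.01344828]), 'finger_force': 0.0, 'grip_width': 0.09373134334832904}
-0.0188
scene {'K': array([[539.16929334,   0.        , 315.57912371],
       [  0.        , 539.16929334, 242.17331069],
       [  0.        ,   0.        ,   1.        ]]), 'dist_coeffs': array([-0.10029763,  0.        ,  0.        ,  0.        ,  0.        ]), 'origin': array([ 0.12641729, -0.37579828,  0.71658505]), 'attitude': array([ 0.85606557, -0.3350236 ,  0.15071239, -0.36358865])}
side {'K': array([[461.2863421 ,   0.        , 326.39490476],
       [  0.        , 461.2863421 , 241.95478271],
       [  0.        ,   0.        ,   1.        ]]), 'dist_coeffs': array([-0.04977316,  0.        ,  0.        ,  0.        ,  0.        ]), 'origin': array([ 0.28475977, -0.80075831,  0.51528573]), 'attitude': array([ 0.82832547, -0.12338443,  0.06714553, -0.54235107])}
wrist {'K': array([[389.28210017,   0.        , 323.97880192],
       [  0.        , 389.28210017, 239.93683522],
       [  0.        ,   0.        ,   1.        ]]), 'dist_coeffs': array([0.02187528, 0.        , 0.        , 0.        , 0.        ]), 'origin': array([0.16544211, 0.55612675, 0.3841319 ]), 'attitude': array([0.83203442, 0.53855247, 0.07215632, 0.11168452])}
```

View pics/scene0.png

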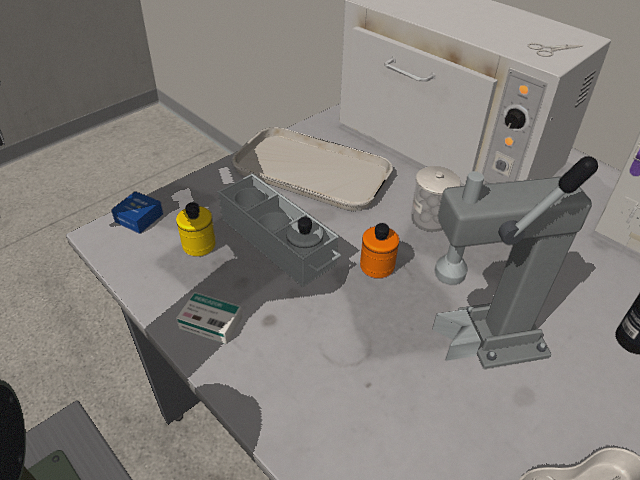

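View pics/side0.png

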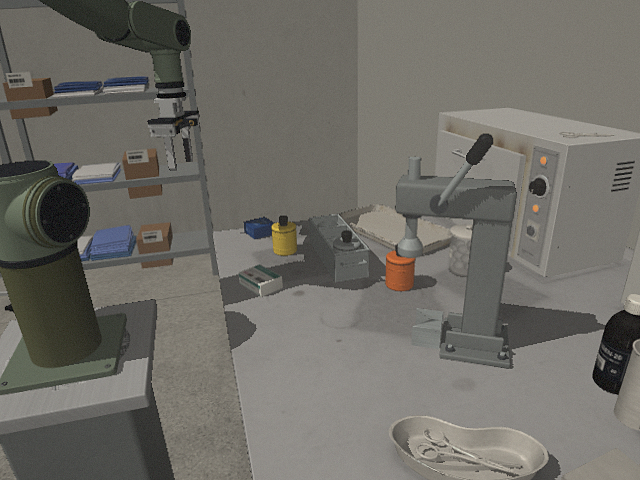

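The carrier's near-right cell holds the steel pot with the black knob: scene (306,225), side (347,236). The look-alikes are yellow at (195,230) and orange (380,250) in the scene view, both painted and outside the carrier. I'll confirm in one enlarged crop and pick press points there.

Run:
```python
import cv2,numpy as np
a=cv2.imread("pics/scene0.png");b=cv2.imread("pics/side0.png")
def c(im,x,y,w,h,s):
    o=cv2.resize(im[y:y+h,x:x+w],None,fx=s,fy=s,interpolation=cv2.INTER_CUBIC)
    for i in range(0,w,20): cv2.putText(o,str(x+i),(i*s,8),0,.3,(0,0,255),1);cv2.line(o,(i*s,0),(i*s,h*s),(0,0,255) if 0 else (90,90,200),1) if i%40==0 else 0
    for j in range(0,h,20): cv2.putText(o,str(y+j),(0,j*s+4),0,.3,(0,0,255),1);cv2.line(o,(0,j*s),(w*s,j*s),(90,90,200),1) if j%40==0 else 0
    return o
top=np.hstack([c(a,210,160,140,130,3),c(a,425,220,126,130,3)])
bot=np.hstack([c(b,295,195,140,70,3),c(b,400,230,126,70,3)])
bot2=np.hstack([c(b,295,195,140,70,3),c(b,400,300,126,70,3)])
cv2.imwrite("pics/crop1.png",np.vstack([top,bot2])[:600])
```

```text
(no output)
```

View pics/crop1.png

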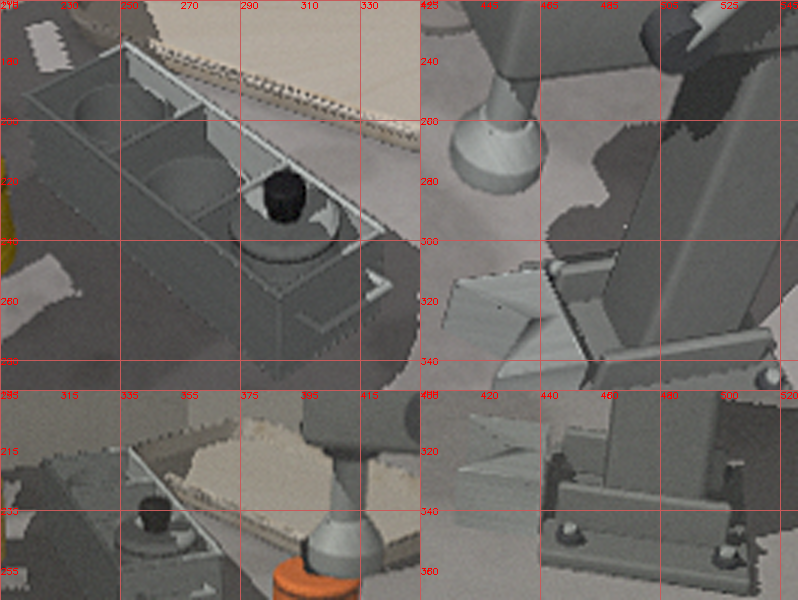

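```bash
cat > h.py <<'E'
import numpy as np,cv2
from scipy.spatial.transform import Rotation as R
from rig import manip
def ray(cm,uv):
    p=cv2.undistortPoints(np.array([[uv]],float),cm["K"],cm["dist_coeffs"])[0,0]
    d=R.from_quat(cm["attitude"]).apply([p[0],p[1],1]); return cm["origin"],d/np.linalg.norm(d)
def onz(cm,uv,z):
    o,d=ray(cm,uv); return o+d*(z-o[2])/d[2]
def tri(rs):
    A=0;b=0
    for o,d in rs:
        P=np.eye(3)-np.outer(d,d);A=A+P;b=b+P@o
    return np.linalg.solve(A,b)
def proj(cm,p):
    r=R.from_quat(cm["attitude"]).inv()
    q=r.apply(np.atleast_2d(p)-cm["origin"])
    return cv2.projectPoints(q,np.zeros(3),np.zeros(3),cm["K"],cm["dist_coeffs"])[0][:,0]
E
python3 - <<'E'
from h import *
np.set_printoptions(precision=4,suppress=True)
s=manip.camera_model("scene");d=manip.camera_model("side")
k=tri([ray(s,(304.7,225.3)),ray(d,(346.3,236.3))]);print("knob",k,onz(s,(304.7,225.3),.096),onz(d,(346.3,236.3),.096))
b=tri([ray(s,(451.3,273)),ray(d,(409.3,251.7))]);print("bell",b,onz(s,(451.3,273),.17),onz(d,(409.3,251.7),.17))
for c in [(220.7,191.7),(251.7,174.3),(337.7,237.3),(302.7,258.3)]: print("carrier",onz(s,c,.075))
for c in [(440,355),(510,368.3)]: print("base side",onz(d,c,0))
for c in [(491,358),(542,350)]: print("bolts",onz(s,c,.01))
st=manip.state();rt=R.from_quat(st["tool_rot"]);print(rt.as_matrix())
w=manip.camera_model("wrist");print("cam in tool",rt.inv().apply(w["origin"]-st["tcp_pos"]),(rt.inv()*R.from_quat(w["attitude"])).as_matrix())
E
```

```text
knob [0.5941 0.1383 0.0939] [0.5924 0.1365 0.096 ] [0.5926 0.1337 0.096 ]
bell [ 0.6192 -0.1375  0.1725] [ 0.6218 -0.1364  0.17  ] [ 0.6212 -0.1331  0.17  ]
carrier [0.5539 0.3331 0.075 ]
carrier [0.6323 0.3371 0.075 ]
carrier [0.6297 0.0921 0.075 ]
carrier [0.5501 0.095  0.075 ]
base side [ 0.6511 -0.2161  0.    ]
base side [ 0.7459 -0.2862  0.    ]
bolts [ 0.6641 -0.2215  0.01  ]
bolts [ 0.7382 -0.271   0.01  ]
[[-0.9123  0.4094 -0.0009]
 [ 0.4094  0.9123 -0.0014]
 [ 0.0002 -0.0017 -1.    ]]
cam in tool [ 0.0767  0.0005 -0.1797] [[-0.0001 -0.9646 -0.2638]
 [ 1.     -0.0005  0.0017]
 [-0.0017 -0.2638  0.9646]]
```

View pics/wrist0.png

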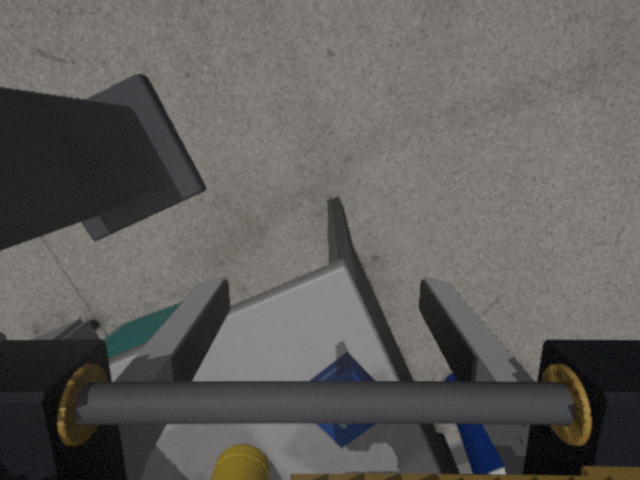

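Knob at about (0.593, 0.136), confirmed steel with black knob in the carrier's end cell. Press origin is about (0.620, −0.137) with x at about −35°. Moving above the pot.

>>> step_arm:
  series:
    - {"travel":[-0.485,-0.207,0.0],"yaw":0.19}
    - {"travel":[-0.485,-0.207,0.0],"yaw":0.19}
    - {"travel":[-0.485,-0.207,0.0],"yaw":0.19}
    - {"travel":[-0.485,-0.207,0.0],"yaw":0.19}
    - {"travel":[-0.485,-0.207,0.0],"yaw":0.19}
    - {"travel":[-0.485,-0.207,0.0],"yaw":0.19}
    - {"travel":[-0.485,-0.207,0.0],"yaw":0.19}
    - {"travel":[-0.485,-0.207,0.0],"yaw":0.19}
  claw: 0.06

```text
clock: 1.15
tcp_pos: [0.5756, 0.1556, 0.2052]
tool_rot: [0.301, 0.954, 0.0, -0.0]
contact_force: [0.6, 1.0, -0.8]
grip_width: 0.06
finger_force: 0.0
```

>>> step_arm:
  series:
    - {"travel":[0,0,0],"yaw":0}

```text
clock: 1.27
tcp_pos: [0.5769, 0.1535, 0.2048]
tool_rot: [0.304, 0.953, -0.0, 0.0]
contact_force: [-0.6, -0.0, 0.5]
grip_width: 0.0598
finger_force: 0.0
```

>>> step_arm:
  series:
    - {"travel":[-0.023,-0.005,0.03],"yaw":0}
    - {"travel":[-0.023,-0.005,0.05],"yaw":0}
    - {"travel":[-0.023,-0.005,0.05],"yaw":0}

```text
clock: 1.65
tcp_pos: [0.588, 0.1406, 0.1529]
tool_rot: [0.301, 0.954, -0.001, -0.003]
contact_force: [-0.6, -0.3, -0.2]
grip_width: 0.0597
finger_force: 0.0
```

Run:
```python
from h import *
st=manip.state();w=manip.camera_model("wrist");im=manip.read_camera("wrist")[:,:,::-1].copy()
print(st["tcp_pos"],proj(w,[[.593,.136,.108]]),proj(w,[st["tcp_pos"]]))
cv2.imwrite("pics/w1.png",im)
```

```text
[0.58797799 0.14060194 0.15292286] [[321.39629445 275.18567893]] [[322.40802512 293.6980146 ]]
```

View pics/w1.png

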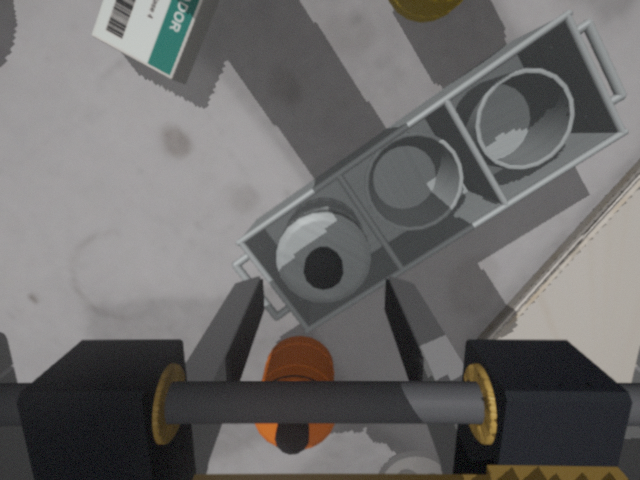

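The wrist view shows the steel pot's knob at (323,268) and the orange look-alike behind the fingers at (298,395).

Run:
```python
from h import *
st=manip.state();w=manip.camera_model("wrist");print(st["tcp_pos"],onz(w,(323,267),.106))
g=onz(w,(323,267),.106);g[2]=.089
print(R.from_quat(st["tool_rot"]).inv().apply(g-st["tcp_pos"]),np.round(st["q"],3))
```

```text
[0.58916675 0.14082429 0.15457679] [0.59161635 0.13933001 0.106     ]
[-0.00301175  0.00027562  0.06556982] [ 0.092  0.316  1.513  0.     1.315 -0.869]
```

>>> step_arm:
  series:
    - {"travel":[-0.004,0,0.03],"yaw":0}
    - {"travel":[-0.004,0,0.055],"yaw":0}
    - {"travel":[-0.004,0,0.064],"yaw":0}
    - {"travel":[-0.004,0,0.064],"yaw":0}

```text
clock: 2.2
tcp_pos: [0.5938, 0.1382, 0.092]
tool_rot: [0.301, 0.954, 0.0, 0.0]
contact_force: [-0.0, -0.5, 0.4]
grip_width: 0.0599
finger_force: 0.0
```

>>> step_arm:
  series:
    - {"travel":[0,0,0],"yaw":0}
    - {"travel":[0,0,0],"yaw":0}
    - {"travel":[0,0,0],"yaw":0}
    - {"travel":[0,0,0],"yaw":0}
  claw: 0.005
  grip_force: 35

```text
clock: 2.7
tcp_pos: [0.5938, 0.1373, 0.0917]
tool_rot: [0.301, 0.954, -0.0, 0.0]
contact_force: [-0.8, -1.2, 2.4]
grip_width: 0.0241
finger_force: 35.0
```

>>> step_arm:
  series:
    - {"travel":[0,0,-0.03],"yaw":0}
    - {"travel":[0,0,-0.075],"yaw":0}
    - {"travel":[0,0,-0.12],"yaw":0}
    - {"travel":[0,0,-0.125],"yaw":0}

```text
clock: 3.2
tcp_pos: [0.5963, 0.1379, 0.22]
tool_rot: [0.301, 0.954, 0.001, 0.004]
contact_force: [1.4, 0.5, -3.2]
grip_width: 0.0242
finger_force: 35.0
```

>>> step_arm:
  series:
    - {"travel":[-0.015,-0.045,0],"yaw":0}
    - {"travel":[-0.03,-0.1,0],"yaw":0}
    - {"travel":[-0.047,-0.155,0],"yaw":0}
    - {"travel":[-0.064,-0.209,0],"yaw":0}
    - {"travel":[-0.064,-0.209,0],"yaw":0}
    - {"travel":[-0.064,-0.209,0.03],"yaw":0}
    - {"travel":[-0.064,-0.209,0.05],"yaw":0}
    - {"travel":[-0.064,-0.209,0.05],"yaw":0}

```text
clock: 4.2
tcp_pos: [0.5231, -0.0684, 0.1622]
tool_rot: [0.301, 0.954, 0.0, -0.004]
contact_force: [-0.2, -0.2, -3.4]
grip_width: 0.0236
finger_force: 34.9
```

Run:
```python
from h import *
st=manip.state();w=manip.camera_model("wrist");im=manip.read_camera("wrist")[:,:,::-1].copy()
sc=manip.read_camera("scene")[:,:,::-1]
cv2.imwrite("pics/w2.png",np.hstack([cv2.resize(im,(400,300)),cv2.resize(sc[150:390,250:570],(400,300))]))
cv2.imwrite("pics/w2f.png",im); print(st["tcp_pos"],st["grip_width"],st["q"].round(2))
```

```text
[ 0.52312388 -0.06841066  0.16220994] 0.023645209619510724 [-0.29  0.15  1.7   0.    1.3  -1.25]
```

View pics/w2.png

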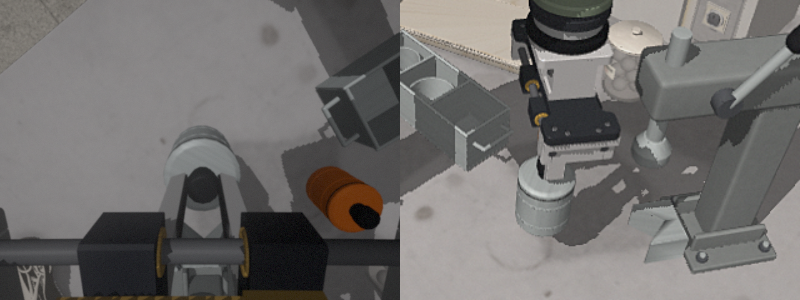

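The pot hangs upright in the hand in front of the press, with the area below clear. Lowering.

>>> step_arm:
  series:
    - {"travel":[0,0,0.04],"yaw":0}
    - {"travel":[0,0,0.065],"yaw":0}
    - {"travel":[0,0,0.073],"yaw":0}
    - {"travel":[0,0,0.076],"yaw":0}
    - {"travel":[0,0,0.076],"yaw":0}

```text
clock: 4.92
tcp_pos: [0.5274, -0.0705, 0.0917]
tool_rot: [0.301, 0.954, 0.0, 0.001]
contact_force: [-0.1, -0.1, -2.1]
grip_width: 0.0239
finger_force: 34.9
```

>>> step_arm:
  series:
    - {"travel":[0,0,0.003],"yaw":0}
    - {"travel":[0,0,0.003],"yaw":0}

```text
clock: 5.18
tcp_pos: [0.5264, -0.0702, 0.0878]
tool_rot: [0.301, 0.954, 0.0, 0.0]
contact_force: [0.6, -0.2, -3.1]
grip_width: 0.024
finger_force: 34.9
```

>>> step_arm:
  series:
    - {"travel":[0,0,0.002],"yaw":0}
    - {"travel":[0,0,0.002],"yaw":0}

```text
clock: 5.42
tcp_pos: [0.526, -0.0702, 0.0853]
tool_rot: [0.301, 0.954, -0.0, -0.0]
contact_force: [0.4, 0.4, -3.2]
grip_width: 0.0242
finger_force: 34.9
```

>>> step_arm:
  series:
    - {"travel":[0,0,0.002],"yaw":0}
    - {"travel":[0,0,0.002],"yaw":0}

```text
clock: 5.68
tcp_pos: [0.5268, -0.0707, 0.0846]
tool_rot: [0.301, 0.954, -0.0, 0.001]
contact_force: [-1.1, 0.1, 4.2]
grip_width: 0.0243
finger_force: 35.0
```

>>> step_arm:
  series:
    - {"travel":[0,0,0.001],"yaw":0}
    - {"travel":[0,0,0.001],"yaw":0}

```text
clock: 5.92
tcp_pos: [0.5272, -0.0709, 0.0846]
tool_rot: [0.301, 0.954, -0.0, 0.001]
contact_force: [-3.5, -0.7, 9.0]
grip_width: 0.0239
finger_force: 35.0
```

Standing on the table. Open and rise.

>>> step_arm:
  series:
    - {"travel":[0,0,0],"yaw":0}
    - {"travel":[0,0,0],"yaw":0}
    - {"travel":[0,0,0],"yaw":0}
    - {"travel":[0,0,0],"yaw":0}
  claw: 0.08

```text
clock: 6.42
tcp_pos: [0.5262, -0.0701, 0.0822]
tool_rot: [0.301, 0.954, 0.0, -0.0]
contact_force: [-1.0, 0.5, 0.3]
grip_width: 0.0608
finger_force: 0.0
```

>>> step_arm:
  series:
    - {"travel":[0.0,0,-0.05],"yaw":0}
    - {"travel":[0.0,0,-0.1],"yaw":0}
    - {"travel":[0.0,0,-0.16],"yaw":0}
    - {"travel":[0.0,0,-0.2],"yaw":0}
    - {"travel":[0.0,0,-0.2],"yaw":0}

```text
clock: 7.05
tcp_pos: [0.5287, -0.0708, 0.2869]
tool_rot: [0.301, 0.954, 0.0, 0.005]
contact_force: [-0.2, 0.2, -0.4]
grip_width: 0.0799
finger_force: 0.0
```

Run:
```python
from h import *
st=manip.state();w=manip.camera_model("wrist");im=manip.read_camera("wrist")[:,:,::-1].copy()
sc=manip.read_camera("scene")[:,:,::-1]
o=np.hstack([cv2.resize(im,(400,300)),cv2.resize(sc[200:380,400:560],(400,300))])
o=np.vstack([o,cv2.resize(im[240:,:],(800,300))])
cv2.imwrite("pics/w3.png",o); print(st["tcp_pos"],st["q"].round(3))
```

```text
[ 0.52868618 -0.07083569  0.28689412] [-0.296  0.058  1.541  0.     1.533 -1.255]
```

View pics/w3.png

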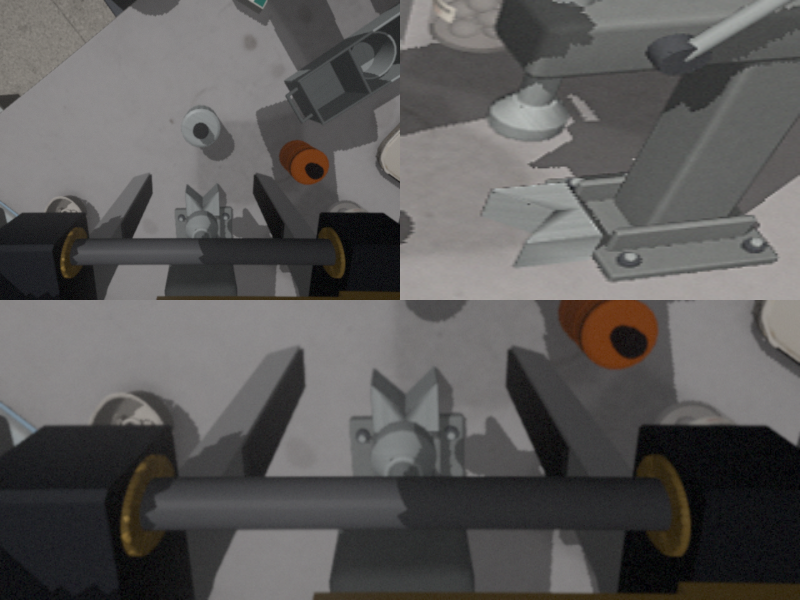

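Clear view in wrist (full-resolution pixels): V tips (300,296) and (350,295), root (326,326), bolts (290,350) and (362,348), pot knob (322,210). The pot stands upright.

Run:
```python
from h import *
np.set_printoptions(precision=4,suppress=True)
w=manip.camera_model("wrist");st=manip.state()
a=onz(w,(300,296),.041);b=onz(w,(350.4,295.2),.041);r=onz(w,(325.6,326.4),.041)
b1=onz(w,(290.4,350.4),.01);b2=onz(w,(361.6,348),.01);k=onz(w,(321.6,209.6),.098);be=onz(w,(322.8,361.6),.17)
print("tips",a,b,np.linalg.norm(a-b),"root",r,np.linalg.norm(r-(a+b)/2),"knob",k,"bell",be)
for p,q in((a,b),(b1,b2)):
    v=q-p; print("press x az",np.degrees(np.arctan2(v[1],v[0]))-90)
v=r-(a+b)/2;print(np.degrees(np.arctan2(v[1],v[0])))
v=r-be;print(np.degrees(np.arctan2(v[1],v[0])))
M=R.from_quat(st["tool_rot"]).as_matrix();print(np.degrees(np.arctan2(-M[1,0],-M[0,0])))
```

```text
tips [ 0.597  -0.1526  0.041 ] [ 0.6299 -0.104   0.041 ] 0.0586884646230941 root [ 0.646  -0.1506  0.041 ] 0.03950471999850844 knob [ 0.5192 -0.0668  0.098 ] bell [ 0.6155 -0.133   0.17  ]
press x az -34.11265607673135
press x az -32.94433177006622
-34.31336919905699
-29.992323415219218
-35.04886508165935
```

Pot to V line is already along the press axis (−34°). Next I need the hand leaning. The move set has no tilt, so I'll see how the arm treats an out-of-reach pose, stretching outward in free space along the press azimuth.

>>> step_arm:
  series:
    - {"travel":[0,-0.06,-0.04],"yaw":0}
    - {"travel":[0,-0.12,-0.08],"yaw":0}
    - {"travel":[-0.03,-0.18,-0.08],"yaw":0}
    - {"travel":[-0.068,-0.233,-0.08],"yaw":0}
    - {"travel":[-0.068,-0.233,-0.08],"yaw":0}

```text
clock: 7.78
tcp_pos: [0.4465, -0.3023, 0.3592]
tool_rot: [0.303, 0.953, 0.001, -0.003]
contact_force: [0.2, 0.5, -0.1]
grip_width: 0.0798
finger_force: 0.0
```

>>> step_arm:
  series:
    - {"travel":[-0.06,0,0],"yaw":0}
    - {"travel":[-0.12,0,0],"yaw":0}
    - {"travel":[-0.18,0,0],"yaw":0}
    - {"travel":[-0.24,0,0],"yaw":0}
    - {"travel":[-0.3,0,0],"yaw":0}
    - {"travel":[-0.36,0,0],"yaw":0}
    - {"travel":[-0.42,0,0],"yaw":0}

```text
clock: 8.65
tcp_pos: [0.7241, -0.4931, 0.3228]
tool_rot: [0.301, 0.954, -0.003, 0.015]
contact_force: [-0.2, -0.9, -1.5]
grip_width: 0.0799
finger_force: 0.0
```

Run:
```python
from h import *
np.set_printoptions(precision=4,suppress=True)
st=manip.state();print(st["tcp_pos"],st["q"],R.from_quat(st["tool_rot"]).as_matrix())
```

```text
[ 0.7241 -0.4931  0.3228] [-0.6983  0.9319  0.2338  0.0054  1.9463 -1.6564] [[-0.8189  0.5734  0.026 ]
 [ 0.5732  0.8193 -0.0152]
 [-0.03    0.0024 -0.9995]]
```

>>> step_arm:
  series:
    - {"travel":[-0.5,0,-0.1],"yaw":0}
    - {"travel":[-0.5,0,-0.1],"yaw":0}
    - {"travel":[-0.5,0,-0.1],"yaw":0}
    - {"travel":[-0.5,0,-0.1],"yaw":0}

```text
clock: 9.15
tcp_pos: [0.7477, -0.5134, 0.3097]
tool_rot: [0.301, 0.952, -0.015, 0.048]
contact_force: [1.5, -1.0, -0.5]
grip_width: 0.0798
finger_force: 0.0
```

Run:
```python
from h import *
np.set_printoptions(precision=4,suppress=True)
st=manip.state();print(st["tcp_pos"],st["q"],R.from_quat(st["tool_rot"]).as_matrix()[:,2])
```

```text
[ 0.7477 -0.5134  0.3097] [-0.7006  0.953   0.2264  0.0104  1.8627 -1.6562] [ 0.0823 -0.0564 -0.995 ]
```

>>> step_arm:
  series:
    - {"travel":[-1.0,0,0.0],"yaw":0}
    - {"travel":[-1.0,0,0.0],"yaw":0}
    - {"travel":[-1.0,0,0.0],"yaw":0}
    - {"travel":[-1.0,0,0.0],"yaw":0}

```text
clock: 9.65
tcp_pos: [0.7782, -0.5369, 0.258]
tool_rot: [0.3, 0.951, -0.022, 0.073]
contact_force: [0.5, -0.2, -0.0]
grip_width: 0.0799
finger_force: 0.0
```

Run:
```python
from h import *
np.set_printoptions(precision=4,suppress=True)
st=manip.state();print(st["tcp_pos"],st["q"],R.from_quat(st["tool_rot"]).as_matrix()[:,2])
```

```text
[ 0.7782 -0.5369  0.258 ] [-0.7007  1.0141  0.2267  0.0153  1.7492 -1.6558] [ 0.125  -0.0858 -0.9884]
```

>>> step_arm:
  series:
    - {"travel":[-1.0,0,-0.5],"yaw":0}
    - {"travel":[-1.0,0,-0.5],"yaw":0}
    - {"travel":[-1.0,0,-0.5],"yaw":0}
    - {"travel":[-1.0,0,-0.5],"yaw":0}
    - {"travel":[-1.0,0,-0.5],"yaw":0}
    - {"travel":[-1.0,0,-0.5],"yaw":0}
    - {"travel":[-1.0,0,-0.5],"yaw":0}
    - {"travel":[-1.0,0,-0.5],"yaw":0}

```text
clock: 10.65
tcp_pos: [0.7639, -0.5299, 0.3474]
tool_rot: [0.3, 0.948, -0.031, 0.1]
contact_force: [-0.3, 0.4, 0.2]
grip_width: 0.0798
finger_force: 0.0
```

Run:
```python
from h import *
np.set_printoptions(precision=4,suppress=True)
st=manip.state();print(st["tcp_pos"],st["q"],R.from_quat(st["tool_rot"]).as_matrix()[:,2])
```

```text
[ 0.7639 -0.5299  0.3474] [-0.7073  0.9161  0.226   0.0221  1.7917 -1.6591] [ 0.1707 -0.1176 -0.9783]
```

>>> step_arm:
  series:
    - {"travel":[-1.0,0,-0.2],"yaw":0}
    - {"travel":[-1.0,0,-0.2],"yaw":0}
    - {"travel":[-1.0,0,-0.2],"yaw":0}

```text
clock: 11.02
tcp_pos: [0.7791, -0.5414, 0.3493]
tool_rot: [0.299, 0.945, -0.038, 0.125]
contact_force: [0.1, 0.8, -0.0]
grip_width: 0.0796
finger_force: 0.0
```

>>> step_arm:
  series:
    - {"travel":[-1.0,0,-0.2],"yaw":0}
    - {"travel":[-1.0,0,-0.2],"yaw":0}
    - {"travel":[-1.0,0,-0.2],"yaw":0}

```text
clock: 11.4
tcp_pos: [0.7914, -0.5508, 0.3613]
tool_rot: [0.297, 0.941, -0.047, 0.152]
contact_force: [0.5, 0.4, 0.2]
grip_width: 0.0801
finger_force: 0.0
```

Run:
```python
from h import *
np.set_printoptions(precision=4,suppress=True)
st=manip.state();print(st["tcp_pos"],st["q"],R.from_quat(st["tool_rot"]).as_matrix()[:,2])
```

```text
[ 0.7914 -0.5508  0.3613] [-0.7092  0.9113  0.2262  0.033   1.6861 -1.6591] [ 0.2584 -0.1786 -0.9494]
```

>>> step_arm:
  series:
    - {"travel":[-1.0,0,-0.2],"yaw":0}
    - {"travel":[-1.0,0,-0.2],"yaw":0}
    - {"travel":[-1.0,0,-0.2],"yaw":0}

```text
clock: 11.78
tcp_pos: [0.8012, -0.5584, 0.3811]
tool_rot: [0.296, 0.937, -0.055, 0.179]
contact_force: [0.1, -0.1, -1.1]
grip_width: 0.0802
finger_force: 0.0
```

>>> step_arm:
  series:
    - {"travel":[-1.0,0,-0.2],"yaw":0}
    - {"travel":[-1.0,0,-0.2],"yaw":0}
    - {"travel":[-1.0,0,-0.2],"yaw":0}

```text
clock: 12.15
tcp_pos: [0.8081, -0.5638, 0.4063]
tool_rot: [0.294, 0.931, -0.064, 0.205]
contact_force: [0.3, -0.1, 0.0]
grip_width: 0.08
finger_force: 0.0
```

>>> step_arm:
  series:
    - {"travel":[-1.0,0,-0.2],"yaw":0}
    - {"travel":[-1.0,0,-0.2],"yaw":0}
    - {"travel":[-1.0,0,-0.2],"yaw":0}

```text
clock: 12.52
tcp_pos: [0.8123, -0.5673, 0.4366]
tool_rot: [0.292, 0.925, -0.072, 0.231]
contact_force: [0.5, -0.3, 0.8]
grip_width: 0.0798
finger_force: 0.0
```

>>> step_arm:
  series:
    - {"travel":[-1.0,0,-0.2],"yaw":0}
    - {"travel":[-1.0,0,-0.2],"yaw":0}
    - {"travel":[-1.0,0,-0.2],"yaw":0}

```text
clock: 12.9
tcp_pos: [0.8139, -0.5689, 0.4713]
tool_rot: [0.29, 0.918, -0.08, 0.257]
contact_force: [-0.3, 0.6, 0.1]
grip_width: 0.0803
finger_force: 0.0
```

Run:
```python
from h import *
np.set_printoptions(precision=4,suppress=True)
st=manip.state();M=R.from_quat(st["tool_rot"]).as_matrix();print(st["tcp_pos"],st["q"],M,np.degrees(np.arccos(-M[2,2])))
```

```text
[ 0.8139 -0.5689  0.4713] [-0.7166  0.8181  0.2258  0.0568  1.5555 -1.6604] [[-0.6995  0.5739  0.4257]
 [ 0.492   0.8189 -0.2956]
 [-0.5182  0.0027 -0.8552]] 31.2153941546224
```

The lean accumulates as hoped: 31° toward the press azimuth. One more step, then retract back along the press axis.

>>> step_arm:
  series:
    - {"travel":[-1.0,0,-0.2],"yaw":0}
    - {"travel":[-1.0,0,-0.2],"yaw":0}
    - {"travel":[-1.0,0,-0.2],"yaw":0}
  claw: 0.09

```text
clock: 13.28
tcp_pos: [0.8128, -0.5685, 0.5093]
tool_rot: [0.288, 0.911, -0.088, 0.282]
contact_force: [0.4, -0.1, -0.3]
grip_width: 0.0897
finger_force: 0.0
```

Run:
```python
from h import *
np.set_printoptions(precision=4,suppress=True)
st=manip.state();rt=R.from_quat(st["tool_rot"]);M=rt.as_matrix();print(st["tcp_pos"],st["q"],M,np.degrees(np.arccos(-M[2,2])))
for g in ([.50,-.36,.45],[.40,.02,.30]): print(rt.inv().apply(np.array(g)-st["tcp_pos"]))
```

```text
[ 0.8128 -0.5685  0.5093] [-0.7193  0.7835  0.2258  0.0633  1.535  -1.6608] [[-0.6749  0.5739  0.4639]
 [ 0.4748  0.8189 -0.3223]
 [-0.5648  0.0027 -0.8252]] 34.39156542916663
[ 0.3436 -0.0089 -0.1634]
[ 0.6763  0.2445 -0.2084]
```

>>> step_arm:
  series:
    - {"travel":[0.344,-0.009,-0.163],"yaw":0}
    - {"travel":[0.344,-0.009,-0.163],"yaw":0}
    - {"travel":[0.344,-0.009,-0.163],"yaw":0}
    - {"travel":[0.344,-0.009,-0.163],"yaw":0}
    - {"travel":[0.344,-0.009,-0.163],"yaw":0}
    - {"travel":[0.344,-0.009,-0.163],"yaw":0}
    - {"travel":[0.344,-0.009,-0.163],"yaw":0}
    - {"travel":[0.344,-0.009,-0.163],"yaw":0}

```text
clock: 14.28
tcp_pos: [0.4987, -0.3591, 0.4496]
tool_rot: [0.288, 0.911, -0.088, 0.283]
contact_force: [-0.5, -0.8, 0.0]
grip_width: 0.0902
finger_force: 0.0
```

Run:
```python
from h import *
np.set_printoptions(precision=4,suppress=True)
st=manip.state();rt=R.from_quat(st["tool_rot"]);M=rt.as_matrix();print(st["tcp_pos"],st["q"],M,np.degrees(np.arccos(-M[2,2])))
for g in ([.40,.015,.28],): print(rt.inv().apply(np.array(g)-st["tcp_pos"]))
```

```text
[ 0.4987 -0.3591  0.4496] [-0.8374 -0.2128  1.5894  0.1395  1.1795 -1.8101] [[-0.6743  0.5743  0.4642]
 [ 0.4748  0.8186 -0.3232]
 [-0.5656  0.0025 -0.8247]] 34.443257624133395
[ 0.34    0.2491 -0.0268]
```

>>> step_arm:
  series:
    - {"travel":[0.34,0.249,-0.027],"yaw":0}
    - {"travel":[0.34,0.249,-0.027],"yaw":0}
    - {"travel":[0.34,0.249,-0.027],"yaw":0}
    - {"travel":[0.34,0.249,-0.027],"yaw":0}
    - {"travel":[0.34,0.249,-0.027],"yaw":0}
    - {"travel":[0.34,0.249,-0.027],"yaw":0}
    - {"travel":[0.34,0.249,-0.027],"yaw":0}
    - {"travel":[0.34,0.249,-0.027],"yaw":0}

```text
clock: 15.28
tcp_pos: [0.4006, 0.0181, 0.2785]
tool_rot: [0.283, 0.913, -0.086, 0.281]
contact_force: [0.2, -1.2, 0.2]
grip_width: 0.09
finger_force: 0.0
```

Run:
```python
from h import *
np.set_printoptions(precision=4,suppress=True)
st=manip.state();rt=R.from_quat(st["tool_rot"]);M=rt.as_matrix();print(st["tcp_pos"],st["q"],M,np.degrees(np.arccos(-M[2,2])))
P=np.array([.5265,-.0705,0]);u=np.array([.829,-.559,0])
T=P+.005*u+[0,0,.014]
for s in (.15,.11,0): g=T-s*M[:,2]; print(g,rt.inv().apply(g-st["tcp_pos"]))
im=manip.read_camera("wrist")[:,:,::-1];cv2.imwrite("pics/w4.png",im)
```

```text
[0.4006 0.0181 0.2785] [ 0.1603 -0.5487  2.1508 -0.4438  1.1228 -0.6994] [[-0.6816  0.5657  0.4641]
 [ 0.4686  0.8246 -0.317 ]
 [-0.562   0.0014 -0.8271]] 34.19303532197641
[ 0.461  -0.0257  0.1381] [ 0.0172 -0.0022  0.1581]
[ 0.4796 -0.0384  0.105 ] [ 0.0172 -0.0022  0.1981]
[ 0.5306 -0.0733  0.014 ] [ 0.0172 -0.0022  0.3081]
```

View pics/w4.png

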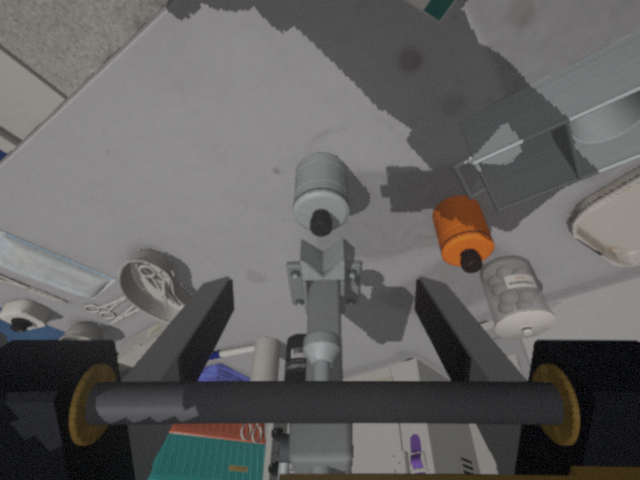

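The wrist view shows the pot (knob at (320,222)) centred between the fingers with the V-block straight behind. Advance along the tool axis.

>>> step_arm:
  series:
    - {"travel":[0.017,-0.002,0.05],"yaw":0}
    - {"travel":[0.017,-0.002,0.1],"yaw":0}
    - {"travel":[0.017,-0.002,0.15],"yaw":0}
    - {"travel":[0.017,-0.002,0.2],"yaw":0}
    - {"travel":[0.017,-0.002,0.2],"yaw":0}
    - {"travel":[0.017,-0.002,0.2],"yaw":0}

```text
clock: 16.08
tcp_pos: [0.4822, -0.0455, 0.1066]
tool_rot: [0.289, 0.91, -0.088, 0.283]
contact_force: [-0.4, -0.3, -0.1]
grip_width: 0.0899
finger_force: 0.0
```

Run:
```python
from h import *
np.set_printoptions(precision=4,suppress=True)
st=manip.state();rt=R.from_quat(st["tool_rot"]);M=rt.as_matrix();print(st["tcp_pos"],st["q"],np.degrees(np.arccos(-M[2,2])))
P=np.array([.5265,-.0705,0]);u=np.array([.829,-.559,0])
T=P+.005*u+[0,0,.014]; print(rt.inv().apply(T-st["tcp_pos"]),M[:,1])
im=manip.read_camera("wrist")[:,:,::-1];sd=manip.read_camera("side")[:,:,::-1]
cv2.imwrite("pics/w5.png",np.hstack([cv2.resize(im,(400,300)),cv2.resize(sd[150:390,270:590],(400,300))]))
```

```text
[ 0.4822 -0.0455  0.1066] [-0.066  -0.1189  2.252  -0.5866  0.5559 -0.5886] 34.447536360734034
[0.0066 0.0049 0.1079] [0.5763 0.8172 0.0038]
```

View pics/w5.png

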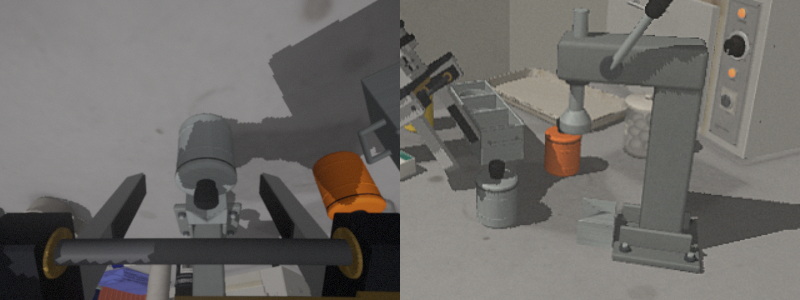

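>>> step_arm:
  series:
    - {"travel":[0.003,0.003,0.03],"yaw":0}
    - {"travel":[0.006,0.003,0.06],"yaw":0}
    - {"travel":[0.006,0.003,0.085],"yaw":0}
    - {"travel":[0.006,0.003,0.1],"yaw":0}
    - {"travel":[0.006,0.003,0.1],"yaw":0}
    - {"travel":[0.006,0.003,0.1],"yaw":0}

```text
clock: 16.92
tcp_pos: [0.526, -0.0705, 0.0213]
tool_rot: [0.288, 0.911, -0.087, 0.284]
contact_force: [-0.7, -0.6, 0.3]
grip_width: 0.0901
finger_force: 0.0
```

Run:
```python
from h import *
np.set_printoptions(precision=4,suppress=True)
st=manip.state();rt=R.from_quat(st["tool_rot"]);M=rt.as_matrix();print(st["tcp_pos"],st["q"],np.degrees(np.arccos(-M[2,2])),st["contact_force"])
P=np.array([.5265,-.0705,0]);u=np.array([.829,-.559,0])
T=P+.005*u+[0,0,.014]; print(rt.inv().apply(T-st["tcp_pos"]))
```

```text
[ 0.526  -0.0705  0.0213] [-0.1286  0.1831  2.1993 -0.9102  0.3348 -0.2794] 34.52418657643198 [-0.6925 -0.551   0.2656]
[-0.0003  0.0004  0.009 ]
```

>>> step_arm:
  series:
    - {"travel":[0,0,0.004],"yaw":0}
    - {"travel":[0,0,0.008],"yaw":0}
    - {"travel":[0,0,0.008],"yaw":0}

```text
clock: 17.3
tcp_pos: [0.5285, -0.0734, 0.0124]
tool_rot: [0.288, 0.911, -0.088, 0.282]
contact_force: [-0.5, 0.1, -0.2]
grip_width: 0.09
finger_force: 0.0
```

>>> step_arm:
  series:
    - {"travel":[0,0,0],"yaw":0}
    - {"travel":[0,0,0],"yaw":0}
    - {"travel":[0,0,0],"yaw":0}
    - {"travel":[0,0,0],"yaw":0}
  claw: 0.05
  grip_force: 8

```text
clock: 17.8
tcp_pos: [0.5285, -0.0734, 0.0125]
tool_rot: [0.288, 0.911, -0.088, 0.282]
contact_force: [0.7, -0.3, 0.1]
grip_width: 0.0635
finger_force: 8.0
```

Run:
```python
from h import *
np.set_printoptions(precision=4,suppress=True)
st=manip.state();rt=R.from_quat(st["tool_rot"]);M=rt.as_matrix();print(st["tcp_pos"],st["q"],np.degrees(np.arccos(-M[2,2])),st["contact_force"])
T=np.array([.616,-.131,0])+.005*np.array([.829,-.559,0]);d=T-st["tcp_pos"];d[2]=0; print(d,np.degrees(np.arctan2(d[1],d[0])),rt.inv().apply(d))
sd=manip.read_camera("side")[:,:,::-1];sc=manip.read_camera("scene")[:,:,::-1]
cv2.imwrite("pics/w6.png",np.hstack([cv2.resize(sd[180:360,320:560],(400,300)),cv2.resize(sc[180:380,300:566],(400,300))]))
```

```text
[ 0.5285 -0.0734  0.0125] [-0.1353  0.2109  2.1925 -0.9477  0.3214 -0.2445] 34.327000825488746 [ 0.6764 -0.2518  0.148 ]
[ 0.0917 -0.0603  0.    ] -33.355232194973674 [-0.0906  0.0032  0.0619]
```

View pics/w6.png

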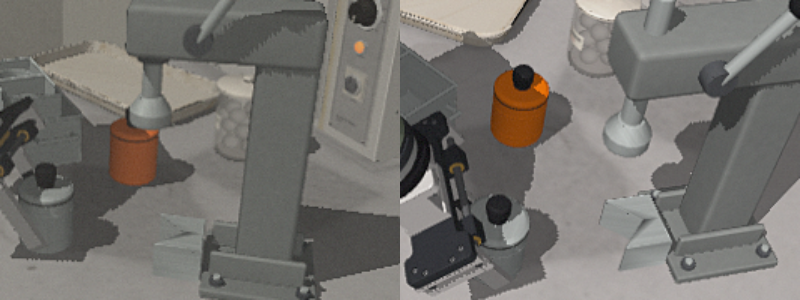

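The pads hold the pot low at 63.5 mm and it stands upright. Slide along the table toward the V.

>>> step_arm:
  series:
    - {"travel":[-0.0124,0.0004,0.0084],"yaw":0}
    - {"travel":[-0.0248,0.0008,0.0169],"yaw":0}
    - {"travel":[-0.0371,0.0012,0.0254],"yaw":0}
    - {"travel":[-0.0495,0.0016,0.0338],"yaw":0}
    - {"travel":[-0.062,0.002,0.0423],"yaw":0}
    - {"travel":[-0.07,0.0024,0.048],"yaw":0}
    - {"travel":[-0.07,0.0024,0.048],"yaw":0}

```text
clock: 18.77
tcp_pos: [0.5992, -0.1203, 0.0118]
tool_rot: [0.288, 0.911, -0.088, 0.281]
contact_force: [-1.0, 0.8, -2.8]
grip_width: 0.0637
finger_force: 8.0
```

Run:
```python
from h import *
np.set_printoptions(precision=4,suppress=True)
st=manip.state();rt=R.from_quat(st["tool_rot"]);M=rt.as_matrix();print(st["tcp_pos"],st["q"],np.degrees(np.arccos(-M[2,2])),st["contact_force"])
T=np.array([.616,-.131,0])+.005*np.array([.829,-.559,0]);d=T-st["tcp_pos"];d[2]=0; print(d,np.linalg.norm(d),rt.inv().apply(d))
sd=manip.read_camera("side")[:,:,::-1];sc=manip.read_camera("scene")[:,:,::-1]
cv2.imwrite("pics/w7.png",np.hstack([cv2.resize(sd[210:360,360:560],(400,300)),cv2.resize(sc[200:380,340:580],(400,300))]))
```

```text
[ 0.5992 -0.1203  0.0118] [-0.2199  0.3258  2.0293 -0.7775  0.3089 -0.487 ] 34.28169418390197 [-0.9804  0.847  -2.7556]
[ 0.0209 -0.0135  0.    ] 0.02488499652918975 [-0.0205  0.001   0.014 ]
```

>>> step_arm:
  series:
    - {"travel":[-0.005,0.0002,0.0035],"yaw":0}
    - {"travel":[-0.01,0.0004,0.007],"yaw":0}
    - {"travel":[-0.014,0.0005,0.0098],"yaw":0}
    - {"travel":[-0.014,0.0005,0.0098],"yaw":0}

```text
clock: 19.38
tcp_pos: [0.614, -0.1299, 0.0121]
tool_rot: [0.288, 0.911, -0.088, 0.282]
contact_force: [0.4, 0.8, -3.3]
grip_width: 0.0639
finger_force: 8.0
```

>>> step_arm:
  series:
    - {"travel":[-0.0025,0,0.0018],"yaw":0}
    - {"travel":[-0.0025,0,0.0018],"yaw":0}

```text
clock: 19.62
tcp_pos: [0.6163, -0.1314, 0.0121]
tool_rot: [0.288, 0.911, -0.088, 0.282]
contact_force: [-0.6, 0.4, -3.7]
grip_width: 0.0638
finger_force: 8.0
```

>>> step_arm:
  series:
    - {"travel":[-0.0025,0,0.0018],"yaw":0}
    - {"travel":[-0.0025,0,0.0018],"yaw":0}

```text
clock: 19.88
tcp_pos: [0.619, -0.1332, 0.0121]
tool_rot: [0.288, 0.911, -0.087, 0.282]
contact_force: [-0.2, -0.4, -4.3]
grip_width: 0.0642
finger_force: 8.0
```

>>> step_arm:
  series:
    - {"travel":[-0.0025,0,0.0018],"yaw":0}
    - {"travel":[-0.0025,0,0.0018],"yaw":0}

```text
clock: 20.12
tcp_pos: [0.6216, -0.135, 0.0121]
tool_rot: [0.288, 0.911, -0.087, 0.282]
contact_force: [0.5, 0.2, -3.8]
grip_width: 0.0638
finger_force: 8.0
```

>>> step_arm:
  series:
    - {"travel":[-0.0025,0,0.0018],"yaw":0}
    - {"travel":[-0.0025,0,0.0018],"yaw":0}

```text
clock: 20.38
tcp_pos: [0.6234, -0.1367, 0.0117]
tool_rot: [0.288, 0.911, -0.088, 0.281]
contact_force: [-2.1, 1.0, -1.2]
grip_width: 0.0639
finger_force: 8.0
```

Run:
```python
from h import *
print(manip.state())
sd=manip.read_camera("side")[:,:,::-1];sc=manip.read_camera("scene")[:,:,::-1]
cv2.imwrite("pics/w8.png",np.hstack([cv2.resize(sd[210:360,360:560],(400,300)),cv2.resize(sc[200:380,340:580],(400,300))]))
```

```text
{'clock': 20.375, 'q': array([-0.24314533,  0.36517145,  1.96971512, -0.71395865,  0.31247201,
       -0.57156487]), 'dq': array([-0.00110841, -0.00088632,  0.00190562, -0.00447904, -0.00276798,
        0.00283782]), 'tau': array([ 9.10718157e-02, -3.65571070e+01, -2.18175584e+01, -6.28899112e-01,
       -1.88458353e+00,  3.59976548e-02]), 'tcp_pos': array([ 0.62342422, -0.13672761,  0.01169508]), 'tool_rot': array([ 0.28792293,  0.91113287, -0.0878066 ,  0.28147342]), 'contact_force': array([-2.12999475,  1.00822238, -1.22212945]), 'torque': array([ 0.30270974,  0.6931036 , -0.06918065]), 'finger_force': 8.000859059393406, 'grip_width': 0.06393744705223621}
```

View pics/w8.png

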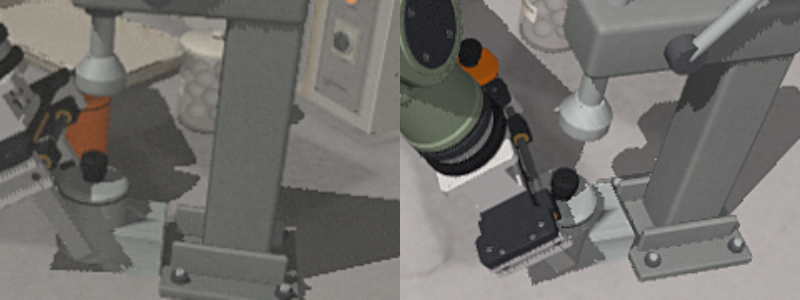

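First contact felt. Keep pressing gently until the force builds firmly.

>>> step_arm:
  series:
    - {"travel":[-0.0017,0,0.0012],"yaw":0}
    - {"travel":[-0.0017,0,0.0012],"yaw":0}

```text
clock: 20.72
tcp_pos: [0.6244, -0.1379, 0.0116]
tool_rot: [0.288, 0.911, -0.088, 0.281]
contact_force: [-6.8, 2.5, 3.0]
grip_width: 0.0637
finger_force: 8.0
```

>>> step_arm:
  series:
    - {"travel":[-0.0017,0,0.0012],"yaw":0}
    - {"travel":[-0.0017,0,0.0012],"yaw":0}

```text
clock: 20.98
tcp_pos: [0.6256, -0.1392, 0.0114]
tool_rot: [0.288, 0.911, -0.088, 0.281]
contact_force: [-8.2, 2.1, 4.0]
grip_width: 0.064
finger_force: 8.0
```

>>> step_arm:
  series:
    - {"travel":[-0.0017,0,0.0012],"yaw":0}
    - {"travel":[-0.0017,0,0.0012],"yaw":0}

```text
clock: 21.22
tcp_pos: [0.6271, -0.1403, 0.0112]
tool_rot: [0.288, 0.911, -0.088, 0.28]
contact_force: [-8.2, 1.6, 4.5]
grip_width: 0.0642
finger_force: 8.1
```

Run:
```python
from h import *
s=manip.camera_model("scene");d=manip.camera_model("side")
print(tri([ray(s,(439,311)),ray(d,(406.5,292.5))]),onz(s,(439,311),.088),onz(d,(406.5,292.5),.088))
st=manip.state();u=np.array([.829,-.559,0]);print(st["contact_force"]@u,st["contact_force"],st["tcp_pos"]-.005*u)
```

```text
[ 0.61846439 -0.13551882  0.08885581] [ 0.61834229 -0.13533763  0.088     ] [ 0.61992826 -0.13358348  0.088     ]
-7.7108362938349435 [-8.2484165   1.5615367   4.52117607] [ 0.62295145 -0.13749375  0.01121107]
```

Force plateaus at about 8 N (pads slipping on the pot) with a 3 N push toward press −y, so it bears more on one face. Ease the hand toward −y.

>>> step_arm:
  series:
    - {"travel":[0,-0.0015,0],"yaw":0}
    - {"travel":[0,-0.0015,0],"yaw":0}

```text
clock: 21.48
tcp_pos: [0.6272, -0.1405, 0.0113]
tool_rot: [0.288, 0.911, -0.087, 0.281]
contact_force: [-6.1, 4.9, 1.3]
grip_width: 0.0639
finger_force: 8.0
```

>>> step_arm:
  series:
    - {"travel":[-0.0008,-0.0015,0.0006],"yaw":0}
    - {"travel":[-0.0008,-0.0015,0.0006],"yaw":0}

```text
clock: 21.72
tcp_pos: [0.6279, -0.141, 0.0114]
tool_rot: [0.287, 0.911, -0.086, 0.282]
contact_force: [-4.2, 8.7, 1.3]
grip_width: 0.0638
finger_force: 8.1
```

Run:
```python
from h import *
st=manip.state();u=np.array([.829,-.559,0]);v=np.array([.559,.829,0]);f=st["contact_force"];print(f@u,f@v,f,st["tcp_pos"]-.005*u)
```

```text
-8.3535212174614 4.8403039507744285 [-4.22051248  8.68464467  1.2822106 ] [ 0.62377798 -0.1381901   0.01135594]
```

The lateral force flipped with hardly any motion, so both faces hold the pot. Centre the load and release.

>>> step_arm:
  series:
    - {"travel":[0,0.0018,0],"yaw":0}
    - {"travel":[0,0.0018,0],"yaw":0}

```text
clock: 21.98
tcp_pos: [0.628, -0.1409, 0.0112]
tool_rot: [0.288, 0.911, -0.087, 0.281]
contact_force: [-7.3, 3.8, 2.3]
grip_width: 0.0644
finger_force: 8.1
```

>>> step_arm:
  series:
    - {"travel":[0,0,0],"yaw":0}
    - {"travel":[0,0,0],"yaw":0}
    - {"travel":[0,0,0],"yaw":0}
  claw: 0.085

```text
clock: 22.35
tcp_pos: [0.6301, -0.1421, 0.0126]
tool_rot: [0.288, 0.911, -0.087, 0.283]
contact_force: [-0.3, 0.1, -1.1]
grip_width: 0.0848
finger_force: 0.0
```

>>> step_arm:
  series:
    - {"travel":[0.02,0,-0.0137],"yaw":0}
    - {"travel":[0.04,0,-0.0275],"yaw":0}
    - {"travel":[0.06,0,-0.041],"yaw":0}
    - {"travel":[0.085,0,-0.058],"yaw":0}
    - {"travel":[0.085,0,-0.06],"yaw":0}

```text
clock: 22.98
tcp_pos: [0.5422, -0.0811, 0.0127]
tool_rot: [0.287, 0.912, -0.088, 0.281]
contact_force: [-0.3, -0.7, 0.6]
grip_width: 0.0854
finger_force: 0.0
```

Run:
```python
from h import *
st=manip.state();print(st["tcp_pos"],st["clock"])
w=manip.camera_model("wrist");im=manip.read_camera("wrist")[:,:,::-1]
sd=manip.read_camera("side")[:,:,::-1];sc=manip.read_camera("scene")[:,:,::-1]
o=np.hstack([cv2.resize(sd[220:360,380:520],(300,300)),cv2.resize(sc[240:380,400:540],(300,300))])
o=np.hstack([o,cv2.resize(im[150:390,240:400],(200,300))]);cv2.imwrite("pics/w9.png",o)
```

```text
[ 0.54222618 -0.08112896  0.0126514 ] 22.975
```

View pics/w9.png

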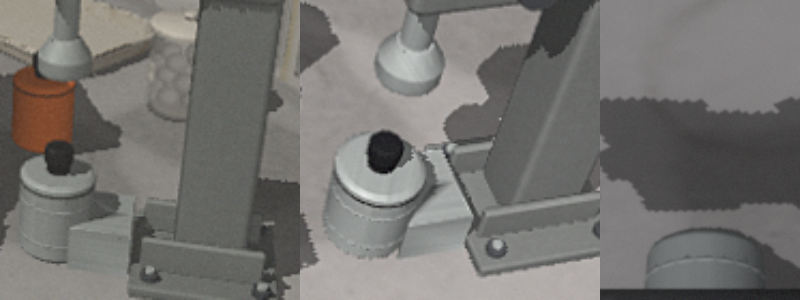

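Run:
```python
from h import *
s=manip.camera_model("scene");d=manip.camera_model("side")
k=tri([ray(s,(439.7,310)),ray(d,(407.5,293.7))]);print(k)
for b in ([.619,-.1375],[.622,-.136]):
  print(proj(s,[[*b,.17],[*b,.088]]),proj(d,[[*b,.17],[*b,.088]]))
# pot silhouette at seat: extreme x of body cylinder, bell rim circle from knob xy
t=np.linspace(0,6.28,60)
for n,c in(("scene",s),("side",d)):
  rim=proj(c,np.c_[k[0]+.022*np.cos(t),k[1]+.022*np.sin(t),0*t+.17]);print(n,"rim at knob xy",rim.min(0),rim.max(0))
```

```text
[ 0.62214338 -0.13401997  0.08557057]
[[450.73926334 274.42726607]
 [440.40465712 311.58948063]] [[409.2395365  252.87125731]
 [406.95453891 293.60589004]]
[[451.15823753 272.78938347]
 [440.82894282 309.96462455]] [[410.43027963 252.29203127]
 [408.10467255 292.94898979]]
scene rim at knob xy [434.42599438 260.78126886] [465.78144486 283.64499837]
side rim at knob xy [397.40954048 246.66998428] [422.70987295 257.25329783]
```

The pot's knob sits directly under the bell in both views: the predicted rim matches the observed rim within about 1 px, and the pot is upright against both V faces. Handing in.

```bash
python3 -c "
from rig import manip
print(manip.finish_job())"
```

```text
the job is handed in; nothing more can be done
None
```

The steel pot was set down and released in front of the press, then slid upright under the bell until it sat against both V faces; I handed the job in at about 23 s, but the result has not been reported back. The elbow joint read just under its listed 0.23 rad lower limit while I built up the hand's lean by reaching past the arm's range.

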